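Consolidate part-filled trays of stage blocks and stack the empty

TASK

Pick up the grey scoop tray by its thick back wall and tip it over the aluminium tray so that its three blocks slide in with the two already there and all five end up inside. Then stack the emptied scoop tray on the pile of empties without banging it down, mouth the same way, nested, level and fully back against its stop; the steel plate behind leaves no room for a finger there, so the last bit has to be pushed. Keep the aluminium tray upright and about where it is, and leave the clamp, micrometer and bottle alone.

Things in the scene. Friction and masses are not known exactly. Their poses are not given: they have to be found in the camera images.
- scoop: Tray to empty: grey plastic, 160 long (x) x 124 wide x 50 high, 0.15 to 0.23 kg, loose. Origin under its centre. Open mouth at -x, no lip; side walls 5 thick; back wall at +x 10 thick, top 40 above the floor plate, pinched from above (50 mm free inside it; floor 10 above origin). Under it a foot 6 deep, 106 wide, x -66 to 68.5. Held by the back wall it may sag or shift in the fingers.
- scoop_grip (a point): Middle of the top edge of the scoop tray's back wall: 75 mm from the tray's origin along its +x, 50 up. Axes as the tray's.
- scoop_mouth (a point): Middle of the scoop tray's open edge, at floor level: -80 mm in x from the tray's origin, 10 up.
- pile: Pile of empties: two such trays nested, rim 94 high, fixed, mouths at -x; origin under its centre. A steel plate, 6 thick, 124 high, stands 5 behind their backs: no room there for a finger. A third tray's foot drops between the upper one's side walls (4 spare each side), its floor plate lies on the rim (if off, it perches up to 6 high) and it slides back until the foot meets the back wall.
- pile_seat (a point): Where the third tray's origin comes when nested: 88 mm above the pile's origin. The stop to the back is felt when it is 1.5 mm past this point in +x. Axes as the pile's. Set down about 38 mm short of this, the tray leaves room for the fingers behind it.
- pile_mouth (a point): Where the third tray's scoop_mouth point comes when nested: -80 mm in x, 98 mm up from the pile's origin.
- bin: The deep tray to fill: open aluminium box, 210 (x) x 180 (y) x 80 high, walls and floor 5 thick, 1.8 kg, standing loose. Origin under its centre. Two blocks already lie in it near its +x side.
- block0_center (a point): Centre of one of the three loose black anodised blocks lying in the scoop tray: 60 x 30 x 24 high, 0.05 to 0.1 kg, long side roughly along the tray. How readily it slides on the tray varies: it starts to slide at a tilt somewhere between 20 and 45 degrees.
- block1_center (a point): Centre of one of the three loose black anodised blocks lying in the scoop tray: 60 x 30 x 24 high, 0.05 to 0.1 kg, long side roughly along the tray. How readily it slides on the tray varies: it starts to slide at a tilt somewhere between 20 and 45 degrees.
- block2_center (a point): Centre of one of the three loose black anodised blocks lying in the scoop tray: 60 x 30 x 24 high, 0.05 to 0.1 kg, long side roughly along the tray. How readily it slides on the tray varies: it starts to slide at a tilt somewhere between 20 and 45 degrees.
- filled0_center (a point): Centre of a block, same kind, already in the deep tray.
- filled1_center (a point): Centre of a block, same kind, already in the deep tray.
- clamp: Bystander: black clamp base 90 x 50 x 22 with a red lever, 50 high. Origin under its centre.
- micrometer: Bystander: black plate 100 x 60 with a micrometer head along it, 48 high. Origin under its centre.
- bottle: Bystander: amber bottle, 56 across, 130 high. Origin under its centre.
Not all that is in view belongs to the job. Of the things that look like the scoop, take the one that is nearest to the robot's base at the start.

How it is judged (in metres and radians):
On the way, in this order (a step that is already met when the one before it is completed fails the run):
1. the loaded scoop tray is tipped with its mouth over the aluminium tray (angle between scoop's own z axis and vertical above 0.2 rad and x of scoop_mouth in the frame of bin between -0.13 and 0.13 m and y of scoop_mouth in the frame of bin between -0.115 and 0.115 m and z of scoop_mouth in the frame of bin above 0.02 m).
2. all three blocks are in the aluminium tray (x of block0_center in the frame of bin between -0.1 and 0.1 m and y of block0_center in the frame of bin between -0.085 and 0.085 m and z of block0_center in the frame of bin between 0 and 0.075 m and x of block1_center in the frame of bin between -0.1 and 0.1 m and y of block1_center in the frame of bin between -0.085 and 0.085 m and z of block1_center in the frame of bin between 0 and 0.075 m and x of block2_center in the frame of bin between -0.1 and 0.1 m and y of block2_center in the frame of bin between -0.085 and 0.085 m and z of block2_center in the frame of bin between 0 and 0.075 m), for 0.2 s.
At the end, for the whole second after the job is handed in: All five blocks at rest inside the aluminium tray, centres under 75 mm up, that tray upright within 50 mm of its start; scoop tray let go on the pile, mouth the same way, within 5 mm of its back stop, 7 mm sideways, mouth within 12 mm, at most 2.5 mm too high, tilt under 0.04 rad (all of step 2 and x of filled0_center in the frame of bin between -0.1 and 0.1 m and y of filled0_center in the frame of bin between -0.085 and 0.085 m and z of filled0_center in the frame of bin between 0 and 0.075 m and x of filled1_center in the frame of bin between -0.1 and 0.1 m and y of filled1_center in the frame of bin between -0.085 and 0.085 m and z of filled1_center in the frame of bin between 0 and 0.075 m and x of scoop in the frame of pile between -0.0035 and 0.006 m and y of scoop in the frame of pile between -0.007 and 0.007 m and horizontal distance between scoop_mouth and pile_mouth below 0.012 m and z of scoop in the frame of pile between 0.085 and 0.0905 m and angle between scoop's own z axis and vertical below 0.04 rad and linear speed of scoop below 0.02 m/s and angle between bin's own z axis and vertical below 0.05 rad and distance of bin from where it was at the start of the episode below 0.05 m and linear speed of each of block0, block1, block2, filled0, filled1 below 0.03 m/s); the robot touches nothing.
It fails at once if the clamp is moved more than 25 mm (distance of clamp from where it was at the start of the episode above 0.025 m).
It fails at once if the micrometer is moved more than 25 mm (distance of micrometer from where it was at the start of the episode above 0.025 m).
It fails at once if the bottle is moved more than 25 mm (distance of bottle from where it was at the start of the episode above 0.025 m).
It fails at once if the scoop tray is banged on the pile (over 120 N) (contact force between scoop and pile above 120 N).
It also fails if it takes over 58 s, if anything falls off the work surface, if the arm or the gripper's body presses on something with over 40 N, if the wrist force passes 120 N, or if a joint passes its speed limit or range.

ROBOT

A 6-joint arm with a two-finger parallel gripper is mounted at the origin on the work surface. World frame = base frame: x ahead of the robot, y to its left, z up, the work surface at z = 0. Lengths are in m, angles in degrees, forces in N, time in s.
With the tool pointing down it reaches from about 0.4 to 0.825 m from the base axis. Payload 7 kg.
Tool frame: the origin (TCP) lies at the centre of the arm's flange, where the gripper is bolted on; the fingertips stand 178 mm ahead of it and the grasp point (between the pads) lies 159 mm ahead of it (tip_reach is the distance from the TCP to the fingertips, in m); z points along the fingers, y is the line along which they close (so a half turn about z gives the same grasp; the last joint's range is limited). The gripper opens to 88 mm and grips with 3 to 60 N. Pads are 19 mm wide; open, the fingers measure 130 mm over their backs; the gripper's body (78 mm by 193 mm) begins 47 mm behind the grasp point.
Start: joints at [-51.102, 20.546, 0.682, 0, -70.136, -16.507], TCP at [0.257, -0.624, 0.405] pointing down, gripper open.
Joint ranges: [-176.03, 176.03], [-82.01, 121.73], [-58.28, 71.71], [-173.87, 95.51], [-174.79, -0.11], [-173.66, 173.66]. Speed limits (degrees/s): [136.94, 136.94, 172.46, 180, 180, 180].

INTERFACE

Orientations are given as [roll, pitch, yaw] about the fixed x, y, z axes, in that order (R = Rz(yaw) Ry(pitch) Rx(roll)).
In Python, from plant import * gives the robot as it stands.
- The arm moves only by the shell command python3 -m handwheel 'ROWS'. ROWS is JSON, a list of rows, each a list of 7 numbers: the opening, from -1 (shut) to 1 (fully open), then the shift along the tool's x, y, z as a fraction of full scale, then the turn, a rotation vector about the tool's x, y, z as a fraction of full scale. A call has 1 to 5 rows; each row shifts and turns the commanded pose from where the row before left it, along the tool's axes as they then stand; what a row does not reach is not made up. Full scale, the value 1, is 0.025 m for a shift and 6 degrees for a turn. A row lasts 1/8 s, in which the tool goes at most 62.5 mm and 10.7 degrees, less where a joint would pass 70% of its speed; a pose out of reach is approached as far as the arm can. A call with a number of a shift or a turn outside -1 to 1 is refused whole. A call with a gripper value outside its range is refused whole. The fingers move at their own pace and stop on an object; the grip force is fixed at half the most. Time passes only in rows, so rows that do not move let the fingers close. It gives the time, the measured TCP pose, the force, the opening and the grip force at its end, in the units of the state.
- get_obs(): the state, without advancing time (a new reading comes with each control period).
- snapshot(name): name is "scene" or "top"; returns a dict with "color" (480x640x3 uint8, red, green, blue), "fx", "fy", "cx", "cy" (pixels), "k1" (the pictures are not rectified: a ray, as slopes to the right and down, at radius r is drawn at 1 + k1 r^2 times it, then the intrinsics apply), "R" (3x3) and "t" (3): a world point X has camera coordinates R X + t. Camera axes: x right, y down, z forward; pixel columns grow to the right and rows downward; lengths in m; the calibration is good to about 2 mm. A picture is of the moment at which its call begins. There is no depth.
- close_job(): hands the job in; it is judged then, once.
The state is a dict: "clock": time; "joint_pos": joint angles; "qvel": joint speeds; "tau": joint torques, N m; "tool_pos": TCP position; "orientation": TCP orientation; "force": force on the tool from outside, world axes, zero at the start; "moment": the same for the moment, N m; "opening": finger opening in m; "gripper_force": force on a finger pad.
Only numpy, scipy, OpenCV 4.12 (cv2) and the standard library are available. Lean on these libraries where they do the work, as an engineer would, in place of code of your own. Each camera call takes 0.05 s, during which the arm holds its last target. There are 200 camera calls.

## Working session

There is one attempt and no reset: what is moved stays moved. The work goes in short steps, Python scripts to look and compute and a shell command to move; the robot and the scene stay as the last step left them, time stands still between calls to the robot, and variables do not carry over. Pictures are saved under pics/ and viewed, at most 10 in all, crops included, and the job is handed in when it is done.

```bash
ls; mkdir -p pics; cat > h.py <<'E'
from plant import *
import numpy as np, cv2
from scipy.spatial.transform import Rotation as Ro
def cam(n):
    s=snapshot(n); s['K']=np.array([[s['fx'],0,s['cx']],[0,s['fy'],s['cy']],[0,0,1.]]); s['R']=np.array(s['R']); s['t']=np.array(s['t'])
    return s
def ray(s,u,v):
    d=np.array([(u-s['cx'])/s['fx'],(v-s['cy'])/s['fy']]); p=d.copy()
    for _ in range(20): p=d/(1+s['k1']*(p@p))
    return -s['R'].T@s['t'], s['R'].T@np.array([p[0],p[1],1])
def onz(s,u,v,z):
    o,d=ray(s,u,v); return o+d*(z-o[2])/d[2]
def proj(s,X):
    c=s['R']@np.array(X)+s['t']; p=c[:2]/c[2]; p=p*(1+s['k1']*(p@p)); return p*[s['fx'],s['fy']]+[s['cx'],s['cy']]
def save(s,n): cv2.imwrite('pics/'+n,cv2.cvtColor(s['color'],cv2.COLOR_RGB2BGR))
E
python3 - <<'E'
from h import *
import pickle
for n in ('scene','top'):
    s=cam(n); save(s,n+'0.png'); pickle.dump(s,open(n+'0.pkl','wb'))
    print(n,s['fx'],s['k1'],-s['R'].T@s['t'],s['R'][2])
print(get_obs())
E
```

```text
pics
scene 586.3508632260513 0.04441275987989092 [1.08963031 0.51090639 1.20220188] [-0.38927332 -0.31884001 -0.86418015]
top 609.6310039762144 -0.08594586102491211 [0.49381601 0.0824003  1.54520345] [ 0.07432952 -0.00433628 -0.99722431]
{'clock': 0.1, 'joint_pos': array([-5.11028771e+01,  2.05854563e+01,  6.39963666e-01, -1.57303902e-02,
       -7.01349941e+01, -1.65052454e+01]), 'qvel': array([ 0.09550372, -0.02205382,  0.1387335 ,  0.09590918,  0.10743846,
       -0.03625915]), 'tau': array([-1.43230507e-03, -5.84162557e+01,  2.93747842e+01,  7.01533914e+00,
        1.01850060e-02, -6.09446693e-05]), 'tool_pos': array([ 0.25704541, -0.62396136,  0.4038508 ]), 'orientation': array([ 1.79918628e+02, -8.68919119e-03, -1.57613472e+02]), 'force': array([ 0.72477661, -0.18655876, -0.79941862]), 'moment': array([-0.05357108, -0.03076776, -0.04941872]), 'gripper_force': 0.0, 'opening': 0.08758460376416857}
```

View pics/top0.png

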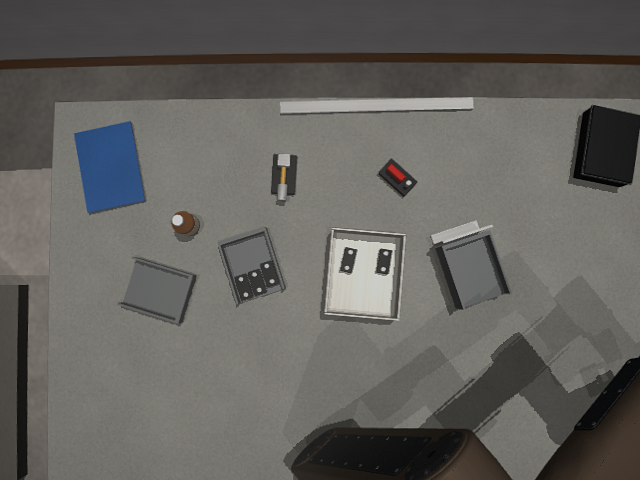

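View pics/scene0.png

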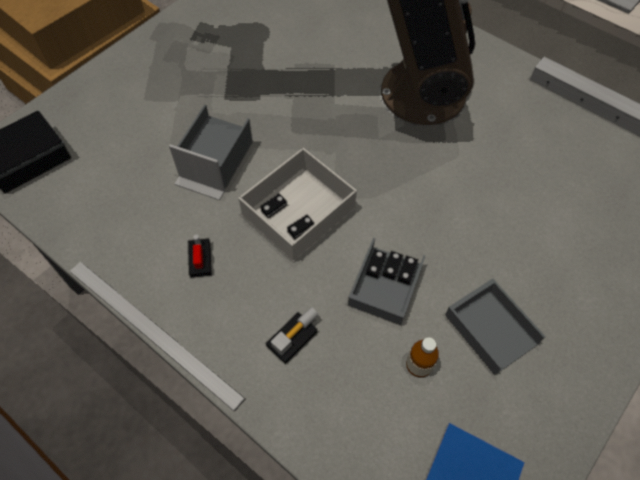

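The top view has image up = +x and left = +y. The loaded scoop is at (252,266), with its mouth towards the robot. The bin is at (365,275), the pile at (470,270) with its plate behind at (455,232), and an empty decoy at (158,290). The scene view agrees.

```bash
python3 - <<'E'
import cv2
a=cv2.imread('pics/top0.png')[215:335,205:525]
cv2.imwrite('pics/crop0.png',cv2.resize(a,None,fx=2.5,fy=2.5,interpolation=cv2.INTER_CUBIC))
E
```

```text
(no output)
```

View pics/crop0.png

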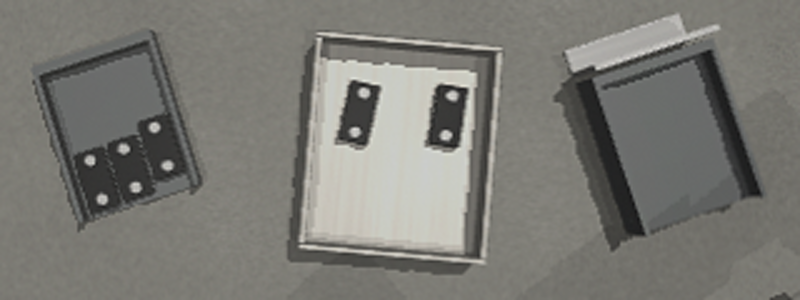

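```bash
python3 - <<'E'
from h import *
import pickle
s=pickle.load(open('top0.pkl','rb'))
# order: back-left, back-right, mouth-right, mouth-left (crop px), z, lenx, leny
for n,P,z in [('scoop',[(35,69),(152,30),(203,187),(82,226)],.05),('bin',[(316,33),(503,46),(484,264),(298,247)],.08),('pile',[(578,78),(715,45),(762,195),(613,248)],.094)]:
    Q=np.array([onz(s,205+(u+.5)/2.5-.5,215+(v+.5)/2.5-.5,z)[:2] for u,v in P])
    bl,br,mr,ml=Q
    ax=(bl+br-mr-ml)/2; 
    print(n,Q.round(4).tolist(),'c',Q.mean(0).round(4),'lens',[round(np.linalg.norm(x),4) for x in (bl-ml,br-mr,bl-br,ml-mr)],'yawL,R',[round(np.degrees(np.arctan2(*x[::-1])),1) for x in (bl-ml,br-mr)],'yaw from back',round(np.degrees(np.arctan2(-(bl-br)[0],(bl-br)[1])),1))
# steel plate top edge
for u,v in [(570,70),(683,38)]: print(onz(s,205+u/2.5,215+v/2.5,.124))
E
```

```text
scoop [[0.6004, 0.3457], [0.6381, 0.2301], [0.4834, 0.1803], [0.4461, 0.2989]] c [0.542  0.2637] lens [np.float64(0.1612), np.float64(0.1625), np.float64(0.1215), np.float64(0.1244)] yawL,R [np.float64(16.9), np.float64(17.9)] yaw from back 18.1
bin [[0.6311, 0.0687], [0.6172, -0.1119], [0.4078, -0.0903], [0.4257, 0.0876]] c [ 0.5204 -0.0115] lens [np.float64(0.2063), np.float64(0.2104), np.float64(0.1812), np.float64(0.1789)] yawL,R [np.float64(-5.3), np.float64(-5.9)] yaw from back -4.4
pile [[0.5847, -0.1816], [0.6155, -0.3151], [0.471, -0.3571], [0.4224, -0.2121]] c [ 0.5234 -0.2665] lens [np.float64(0.1652), np.float64(0.1504), np.float64(0.137), np.float64(0.1529)] yawL,R [np.float64(10.6), np.float64(16.2)] yaw from back 13.0
[ 0.58970413 -0.16946111  0.124     ]
[ 0.6190881  -0.27727304  0.124     ]
```

The scoop and bin sizes check out. My pile corners do not, since the sizes come out wrong, so I'll zoom in.

```bash
python3 - <<'E'
import cv2
a=cv2.imread('pics/top0.png')[215:320,420:520]
a=cv2.convertScaleAbs(cv2.resize(a,None,fx=5.7,fy=5.7,interpolation=cv2.INTER_CUBIC),alpha=1.8)
cv2.imwrite('pics/crop1.png',a)
E
```

```text
(no output)
```

View pics/crop1.png

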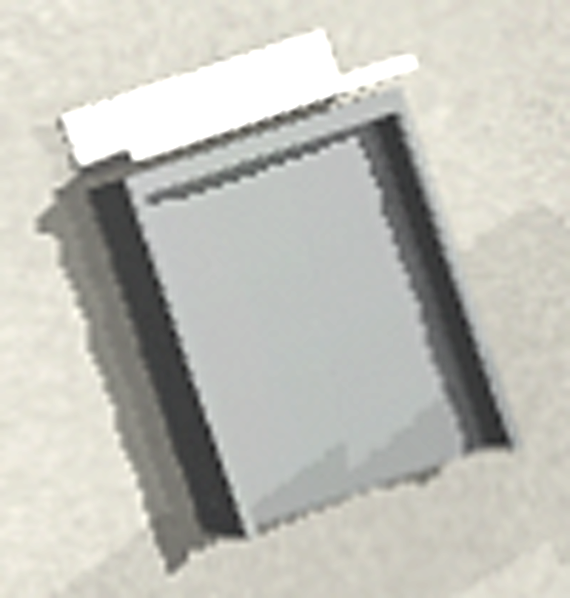

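The pile rim's outer corners in this crop are back-left (125,180), back-right (407,90), mouth-right (517,443) and mouth-left (246,537).

```bash
python3 - <<'E'
from h import *
import pickle
s=pickle.load(open('top0.pkl','rb'))
P=[(125,180),(407,90),(517,443),(246,537)]
Q=np.array([onz(s,420+(u+.5)/5.7-.5,215+(v+.5)/5.7-.5,.094)[:2] for u,v in P])
bl,br,mr,ml=Q
print(Q.round(4).tolist(),Q.mean(0).round(4),[round(np.linalg.norm(x),4) for x in (bl-ml,br-mr,bl-br,ml-mr)],[round(np.degrees(np.arctan2(*x[::-1])),1) for x in (bl-ml,br-mr)],round(np.degrees(np.arctan2(-(bl-br)[0],(bl-br)[1])),1), round(np.degrees(np.arctan2(-(ml-mr)[0],(ml-mr)[1])),1))
# grasp: scoop yaw
th=np.radians(17.7); c=np.array([.542,.2637]); g=c+.075*np.array([np.cos(th),np.sin(th)]); print('grip',g)
print('yaw tool y axis in world now', Ro.from_euler('xyz',get_obs()['orientation'],degrees=True).as_matrix().round(3))
E
```

```text
[[0.584, -0.1951], [0.6211, -0.316], [0.4719, -0.359], [0.4341, -0.2431]] [ 0.5278 -0.2783] [np.float64(0.1574), np.float64(0.1552), np.float64(0.1265), np.float64(0.1219)] [np.float64(17.8), np.float64(16.1)] 17.1 18.1
grip [0.61344961 0.28650248]
yaw tool y axis in world now [[-0.925 -0.381 -0.001]
 [-0.381  0.925  0.001]
 [ 0.     0.001 -1.   ]]
```

Pile centre is about (0.528,-0.278), yaw about 17.3. The scoop grip point is at (0.613,0.287), yaw 17.7, so the tool yaw has to be -72.3. I'll turn in place, then cross at height.

```bash
for i in 1 2 3; do python3 -m handwheel '[[0,0,0,0,0,0,-0.948],[0,0,0,0,0,0,-0.948],[0,0,0,0,0,0,-0.948],[0,0,0,0,0,0,-0.948],[0,0,0,0,0,0,-0.948]]' | tail -c 400; done; for i in 1 2 3 4 5; do python3 -m handwheel '[[0,-0.98,-0.795,0,0,0,0],[0,-0.98,-0.795,0,0,0,0],[0,-0.98,-0.795,0,0,0,0],[0,-0.98,-0.795,0,0,0,0],[0,-0.98,-0.795,0,0,0,0]]' >o.txt; done; cat o.txt; python3 -c "
from h import *
print(get_obs())"
```

```text
clock: 0.72
tool_pos: [0.2571, -0.624, 0.4041]
orientation: [179.9, 0.0, -129.0]
force: [0.2, -0.3, 0.8]
opening: 0.0456
gripper_force: 0.0
clock: 1.35
tool_pos: [0.2571, -0.624, 0.4041]
orientation: [180.0, 0.0, -100.5]
force: [0.4, -0.2, 0.1]
opening: 0.0437
gripper_force: 0.0
clock: 1.98
tool_pos: [0.2571, -0.624, 0.4041]
orientation: [180.0, 0.1, -72.1]
force: [-1.1, -0.7, -0.2]
opening: 0.0443
gripper_force: 0.0
clock: 5.1
tool_pos: [0.5442, 0.1115, 0.4044]
orientation: [180.0, 0.0, -72.3]
force: [-0.5, -0.3, -0.2]
opening: 0.0439
gripper_force: 0.0
{'clock': 5.1, 'joint_pos': array([ 3.17733447e+01,  9.35436022e+00, -1.45792462e+01, -9.82164430e-03,
       -6.60971941e+01, -1.40571468e+01]), 'qvel': array([ 1.71949465e+01,  1.27679572e+01,  1.54673845e+01,  8.10504486e-03,
       -2.79117201e+00, -1.71027115e+01]), 'tau': array([ -1.51368678, -43.43394399,  27.37688005,   6.71063617,
         0.07312927,   0.47924096]), 'tool_pos': array([0.54424059, 0.1115194 , 0.40435666]), 'orientation': array([ 1.79967941e+02,  1.22710943e-03, -7.22877844e+01]), 'force': array([-0.52992624, -0.27619037, -0.24233201]), 'moment': array([-0.03525495,  0.07054223, -0.00827401]), 'gripper_force': 0.0, 'opening': 0.043904753970670056}
```

```bash
python3 -m handwheel '[[0,-0.976,-0.79,0.8,0,0,0],[0,-0.976,-0.79,0.8,0,0,0],[0,-0.976,-0.79,0.8,0,0,0],[0,-0.976,-0.79,0.8,0,0,0],[0,-0.976,-0.79,0.8,0,0,0]]' >o.txt;python3 -m handwheel '[[0,-0.976,-0.79,1,0,0,0],[0,0,0,1,0,0,0]]' ; python3 - <<'E'
from h import *
a=cam('scene'); b=cam('top')
A=cv2.resize(a['color'][180:340,310:470],None,fx=3.4,fy=3.4,interpolation=cv2.INTER_CUBIC)
B=cv2.resize(b['color'][200:320,200:320],(400,544)) if 0 else cv2.resize(b['color'][210:310,205:280],(0,0),fx=3.4,fy=5.44,interpolation=cv2.INTER_CUBIC)
cv2.imwrite('pics/g1.png',cv2.cvtColor(np.hstack([A,B[:544]]),cv2.COLOR_RGB2BGR))
E
```

```text
clock: 5.98
tool_pos: [0.6128, 0.2879, 0.253]
orientation: [180.0, -0.0, -72.2]
force: [-1.6, -0.4, -0.9]
opening: 0.0439
gripper_force: 0.0
```

View pics/g1.png

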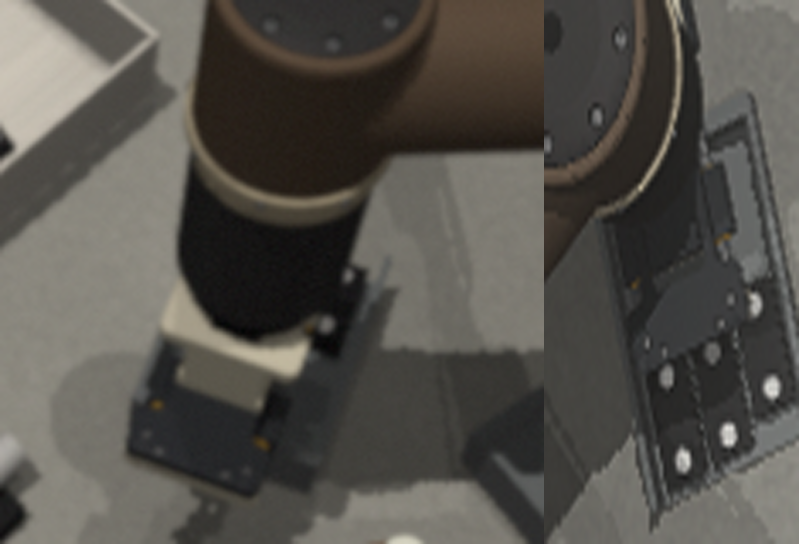

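The gripper's long side lies along the tray's x and is centred over the back wall. Measured error is under 2 mm, so I'll descend and grip.

```bash
python3 -m handwheel '[[0,0,0,0.8,0,0,0],[0,0,0,0.8,0,0,0],[0,0,0,0.7,0,0,0],[0,0,0,0,0,0,0]]'; python3 -m handwheel '[[-1,0,0,0,0,0,0],[-1,0,0,0,0,0,0],[-1,0,0,0,0,0,0],[-1,0,0,0,0,0,0],[-1,0,0,0,0,0,0]]'
```

```text
clock: 6.58
tool_pos: [0.6121, 0.2856, 0.1962]
orientation: [179.9, -0.0, -72.3]
force: [0.1, 0.2, 0.5]
opening: 0.0439
gripper_force: 0.0
clock: 7.2
tool_pos: [0.6129, 0.2864, 0.1978]
orientation: [-179.9, 0.0, -72.3]
force: [2.4, 0.5, 1.7]
opening: 0.0095
gripper_force: 30.0
```

```bash
python3 -m handwheel '[[-1,0,0,-0.3,0,0,0],[-1,0,0,-0.5,0,0,0],[-1,0,0,-0.7,0,0,0],[-1,0,0,-0.8,0,0,0],[-1,0,0,-0.8,0,0,0]]'; python3 -m handwheel '[[-1,0,0,-0.8,0,0,0],[-1,0,0,-0.8,0,0,0],[-1,0,0,-0.5,0,0,0],[-1,0,0,0,0,0,0]]';python3 - <<'E'
from h import *
a=cam('scene'); b=cam('top')
A=cv2.resize(a['color'][140:340,290:470],None,fx=2.7,fy=2.7,interpolation=cv2.INTER_CUBIC)
B=cv2.resize(b['color'][200:330,195:295],(0,0),fx=3.1,fy=540/130,interpolation=cv2.INTER_CUBIC)
cv2.imwrite('pics/g2.png',cv2.cvtColor(np.hstack([A,B[:540]]),cv2.COLOR_RGB2BGR))
E
```

```text
clock: 7.82
tool_pos: [0.6124, 0.286, 0.2764]
orientation: [-180.0, 0.0, -72.3]
force: [-0.4, 0.1, -4.0]
opening: 0.0097
gripper_force: 30.0
clock: 8.32
tool_pos: [0.6125, 0.2861, 0.3287]
orientation: [-179.9, 0.1, -72.3]
force: [0.4, -1.2, -4.7]
opening: 0.0101
gripper_force: 30.0
```

View pics/g2.png

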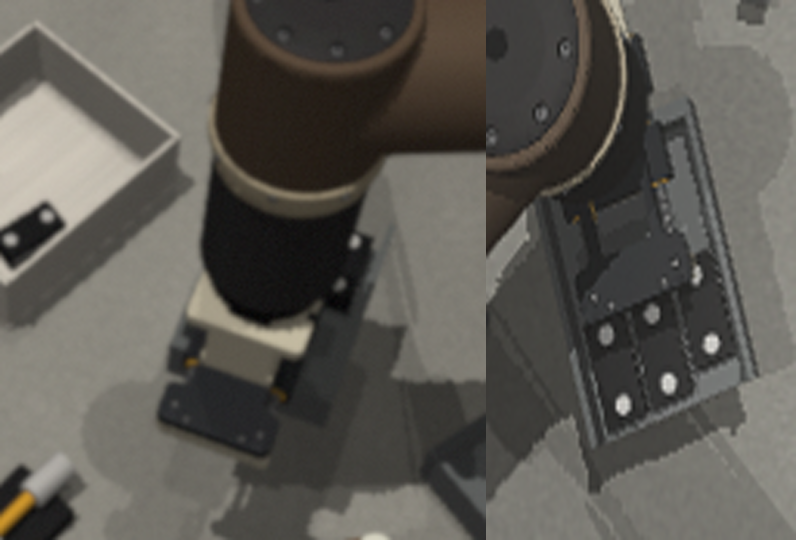

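The tray is held with all three blocks still in it; the mouth corners are at about (229,307) and (282,290). I'll compare those with predictions for several sag angles.

```bash
python3 - <<'E'
from h import *
b=cam('top'); g=np.array([.6125,.2861,.3287-.159+.013])
for sag in (0,4,8,12,16):
    R=Ro.from_euler('z',17.7,degrees=True)*Ro.from_euler('y',-sag,degrees=True)
    print(sag,[proj(b,g+R.apply(p)).round(1).tolist() for p in ([-.155,-.062,0],[-.155,.062,0],[.005,-.062,0])])
E
```

```text
0 [[282.2, 289.8], [229.3, 307.1], [260.4, 221.9]]
4 [[282.5, 289.6], [230.0, 306.8], [260.4, 221.9]]
8 [[282.6, 289.1], [230.6, 306.1], [260.3, 221.9]]
12 [[282.7, 288.3], [231.1, 305.2], [260.3, 221.9]]
16 [[282.7, 287.2], [231.4, 303.9], [260.3, 222.0]]
```

Sag is about 0–2°. Next I'll carry it over the bin and turn it to the bin's yaw.

```bash
python3 -m handwheel '[[-1,0.4,0.13,0,0,0,0],[-1,0.8,0.26,0,0,0,0],[-1,1,0.33,0,0,0,0],[-1,1,0.33,0,0,0,0],[-1,1,0.33,0,0,0,0]]' >o.txt; python3 -m handwheel '[[-1,1,0.33,0,0,0,0],[-1,1,0.33,0,0,0,0],[-1,1,0.33,0,0,0,0],[-1,1,0.33,0,0,0,0],[-1,1,0.33,0,0,0,0]]' > o.txt;python3 -m handwheel '[[-1,1,0.33,0,0,0,0.4],[-1,1,0.33,0,0,0,0.8],[-1,0.44,0.15,0,0,0,0.9],[-1,0,0,0,0,0,0.9],[-1,0,0,0,0,0,0.8]]'; python3 -c "
from h import *
print(get_obs()['joint_pos'])"
```

```text
clock: 10.35
tool_pos: [0.6066, -0.0216, 0.3273]
orientation: [-180.0, 0.0, -95.3]
force: [-0.0, -0.0, -4.5]
opening: 0.0099
gripper_force: 30.0
[ 1.63778977e+01  1.76331137e+01 -1.42555716e+01 -7.18784236e-04
 -5.81008207e+01 -2.16821629e+01]
```

Over the bin. Now I'll tilt in stages, keeping the mouth near bin x≈0 and watching the carried weight to tell when the blocks leave.

```bash
python3 -m handwheel '[[-1,0,-0.06,0.18,0.5,0,0],[-1,0,-0.06,0.18,0.5,0,0],[-1,0,-0.06,0.18,0.5,0,0],[-1,0,-0.06,0.18,0.5,0,0],[-1,0,-0.06,0.18,0.5,0,0]]'; python3 -m handwheel '[[-1,0,0.21,0,0.42,0,0],[-1,0,0.21,0,0.42,0,0],[-1,0,0,0,0,0,0]]'; python3 -m handwheel '[[-1,0,0.37,-0.17,0.42,0,0],[-1,0,0.37,-0.17,0.42,0,0],[-1,0,0.37,-0.17,0.42,0,0],[-1,0,0.37,-0.17,0.42,0,0],[-1,0,0,0,0,0,0]]'
```

```text
clock: 10.98
tool_pos: [0.6163, -0.0222, 0.3056]
orientation: [-164.9, -0.0, -95.1]
force: [-0.2, -0.5, -3.4]
opening: 0.01
gripper_force: 30.0
clock: 11.35
tool_pos: [0.6053, -0.0214, 0.3023]
orientation: [-160.1, -0.1, -95.1]
force: [-0.7, -0.5, -4.2]
opening: 0.0098
gripper_force: 30.0
clock: 11.98
tool_pos: [0.5909, -0.0304, 0.3184]
orientation: [-150.5, -1.0, -95.8]
force: [-0.8, -1.5, -2.0]
opening: 0.0099
gripper_force: 30.0
```

```bash
python3 -m handwheel '[[-1,0,0.37,-0.21,0.42,0,0],[-1,0,0.37,-0.21,0.42,0,0],[-1,0,0.37,-0.21,0.42,0,0],[-1,0,0.37,-0.21,0.42,0,0],[-1,0,0,0,0,0,0]]'; python3 -m handwheel '[[-1,0,0.36,-0.23,0.42,0,0],[-1,0,0.36,-0.23,0.42,0,0],[-1,0,0.36,-0.23,0.42,0,0],[-1,0,0.36,-0.23,0.42,0,0],[-1,0,0,0,0,0,0]]';  python3 -m handwheel '[[-1,0,0,0,0,0,0],[-1,0,0,0,0,0,0],[-1,0,0,0,0,0,0]]';python3 - <<'E'
from h import *
a=cam('scene'); b=cam('top')
A=cv2.resize(a['color'][100:280,210:390],None,fx=3,fy=3,interpolation=cv2.INTER_CUBIC)
B=cv2.resize(b['color'][210:345,310:415],(0,0),fx=2.4,fy=4,interpolation=cv2.INTER_CUBIC)
cv2.imwrite('pics/g3.png',cv2.cvtColor(np.hstack([A,B[:540]]),cv2.COLOR_RGB2BGR))
E
```

```text
clock: 12.6
tool_pos: [0.5703, -0.0218, 0.3651]
orientation: [-144.8, -1.4, -95.9]
force: [0.3, -0.7, -2.0]
opening: 0.01
gripper_force: 30.0
clock: 13.22
tool_pos: [0.5372, -0.012, 0.415]
orientation: [-139.4, -1.8, -96.5]
force: [0.3, -0.7, -1.2]
opening: 0.0098
gripper_force: 30.0
clock: 13.6
tool_pos: [0.5381, -0.0123, 0.413]
orientation: [-139.6, -1.8, -96.5]
force: [0.3, -0.5, -1.1]
opening: 0.0099
gripper_force: 30.0
```

View pics/g3.png

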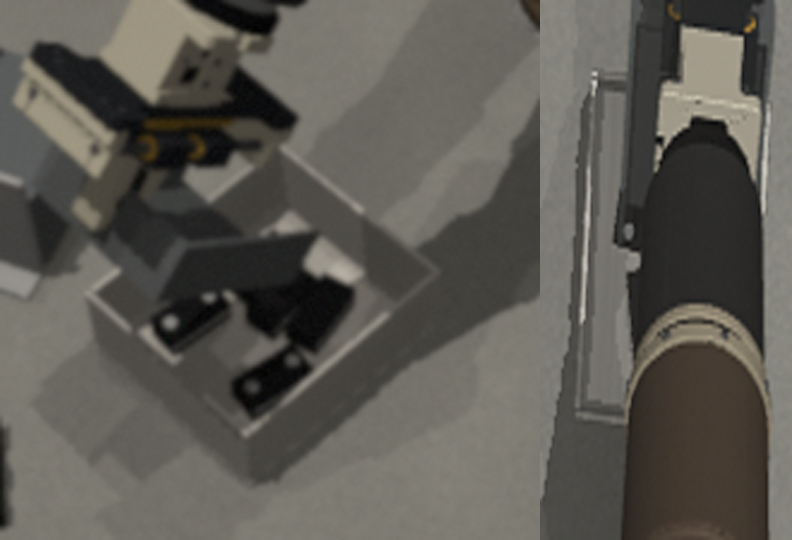

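The arm ran into its inner reach limit and rose, but the carried weight is down to about 1.1 N, so the scoop is empty. The picture shows blocks in the bin around crop (180–340,270–390). I'll back out, up and away, then level.

```bash
python3 -m handwheel '[[-1,0,-0.5,-0.2,0,0,0],[-1,0,-0.5,-0.2,0,0,0],[-1,0,-0.5,-0.2,-0.5,0,0],[-1,0,-0.5,-0.2,-0.8,0,0],[-1,0,-0.5,-0.2,-0.8,0,0]]';  python3 -m handwheel '[[-1,0,-0.3,0,-0.8,0,0],[-1,0,-0.3,0,-0.8,0,0],[-1,0,-0.3,0,-0.8,0,0],[-1,0,-0.3,0,-0.8,0,0],[-1,0,-0.3,0,-0.8,0,0]]'; python3 - <<'E'
from h import *
o=get_obs(); M=Ro.from_euler('xyz',o['orientation'],degrees=True)
T=Ro.from_euler('xyz',[180,0,17.3-90],degrees=True)
print(o['joint_pos'],'turn rows',np.degrees((M.inv()*T).as_rotvec())/6)
b=cam('top'); cv2.imwrite('pics/t4.png',cv2.cvtColor(b['color'],cv2.COLOR_RGB2BGR)); a=cam('scene'); cv2.imwrite('pics/s4.png',cv2.cvtColor(a['color'],cv2.COLOR_RGB2BGR))
E
```

```text
clock: 14.32
tool_pos: [0.5708, -0.0177, 0.4711]
orientation: [-150.1, -2.2, -96.9]
force: [2.0, -2.1, 0.1]
opening: 0.0098
gripper_force: 30.0
clock: 14.95
tool_pos: [0.6062, -0.0223, 0.4843]
orientation: [-174.0, -2.2, -97.1]
force: [0.4, -0.2, -1.7]
opening: 0.0096
gripper_force: 30.0
[ 17.82493501   9.91551172  -5.58315015   4.79539535 -70.06412703
 -26.22100296] turn rows [-0.90187094 -0.57417188 -4.03496148]
```

```bash
python3 -m handwheel '[[-1,0,0,0,-0.18,-0.115,-0.807],[-1,0,0,0,-0.18,-0.115,-0.807],[-1,0,0,0,-0.18,-0.115,-0.807],[-1,0,0,0,-0.18,-0.115,-0.807],[-1,0,0,0,-0.18,-0.115,-0.807]]'>o.txt;  python3 -m handwheel '[[-1,0.885,0.455,0.3,0,0,0],[-1,0.885,0.455,0.3,0,0,0],[-1,0.885,0.455,0.3,0,0,0],[-1,0.885,0.455,0.3,0,0,0],[-1,0.885,0.455,0.3,0,0,0]]' >o.txt;python3 -m handwheel '[[-1,0.885,0.455,0.58,0,0,0],[-1,0.885,0.455,0.58,0,0,0],[-1,0.885,0.455,0.58,0,0,0],[-1,0.885,0.455,0.58,0,0,0],[-1,0.885,0.455,0.58,0,0,0]]'; python3 - <<'E'
from h import *
handle=get_obs(); print(handle['joint_pos'])
b=cam('top'); a=cam('scene')
import pickle; pickle.dump((a,b,handle),open('p5.pkl','wb'))
A=cv2.resize(a['color'][60:240,130:310],None,fx=3,fy=3,interpolation=cv2.INTER_CUBIC)
B=cv2.resize(b['color'][210:345,320:540],(0,0),fx=540/135*.0+2.4*.5,fy=1.2) 
X=b['color'][210:345,455-35:520]; B=cv2.resize(X,(260,351),interpolation=cv2.INTER_CUBIC); C=cv2.resize(b['color'][220:330,310:420],(189,189),interpolation=cv2.INTER_CUBIC)
z=np.zeros((540,260,3),np.uint8); z[:351]=B; z[351:,:189]=C
cv2.imwrite('pics/g5.png',cv2.cvtColor(cv2.convertScaleAbs(np.hstack([A,z]),alpha=1.6),cv2.COLOR_RGB2BGR))
E
```

```text
clock: 16.92
tool_pos: [0.5629, -0.2684, 0.374]
orientation: [-179.8, -0.2, -72.7]
force: [0.4, 0.5, -2.6]
opening: 0.0099
gripper_force: 30.0
[ -7.55874945  16.84715949  -8.83435217   0.07323049 -64.02818009
  24.81356019]
```

View pics/g5.png

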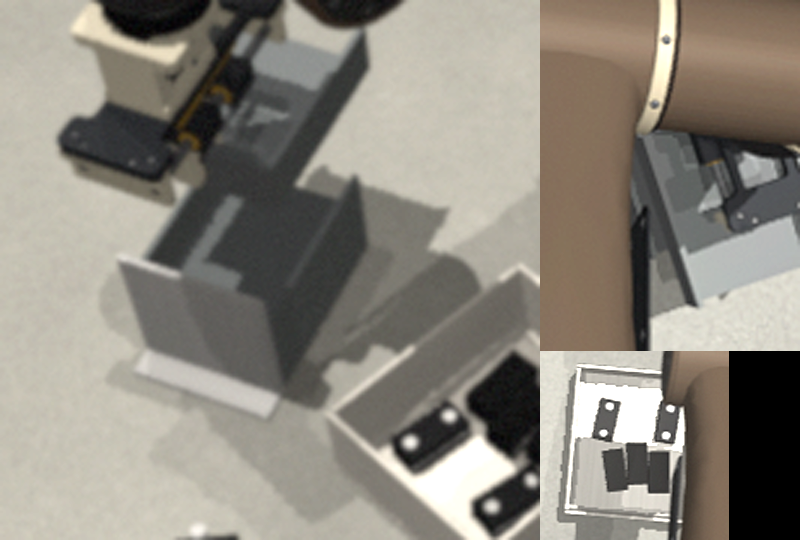

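All five blocks are in the bin. In the scene view the held scoop's mouth-left top corner is at (252,71), the pile's mouth-left rim corner at (247.3,119.3) and the plate's top corners at (169.3,145.7) and (220.7,158.3). I'll check the poses with these.

```bash
python3 - <<'E'
from h import *
import pickle
a,b,o=pickle.load(open('p5.pkl','rb'))
g=np.array(o['tool_pos'])-[0,0,.146]
for th in (16.3,17.3,18.3):
  for sag in (-4,0,4):
    R=Ro.from_euler('z',th,degrees=True)*Ro.from_euler('y',-sag,degrees=True)
    print(th,sag,'top ML',proj(b,g+R.apply([-.155,.062,0])).round(1),'scene ML',proj(a,g+R.apply([-.155,.062,0])).round(1))
print('meas top 479.6 326.5 scene 252 71')
c=np.array([.5278,-.2783]);t=np.radians(17.3);ex=np.array([np.cos(t),np.sin(t)]);ey=np.array([-ex[1],ex[0]])
for n,px,z in [('ML rim',(247.3,119.3),.094),('plate R',(169.3,145.7),.124),('plate L',(220.7,158.3),.124)]:
    q=onz(a,*px,z)[:2]; print(n,q.round(4),'in pile frame',((q-c)@ex).round(4),((q-c)@ey).round(4))
# shade edges of floor/rim in first clean pictures: sharp gradient subpixel not needed
s=pickle.load(open('scene0.pkl','rb'))
cv2.imwrite('pics/pile_scene0.png',cv2.convertScaleAbs(cv2.cvtColor(cv2.resize(s['color'][95:205,160:265],None,fx=5.4,fy=5.4,interpolation=cv2.INTER_CUBIC),cv2.COLOR_RGB2BGR),alpha=1.6))
E
```

```text
16.3 -4 top ML [482.4 328.7] scene ML [250.2  63.1]
16.3 0 top ML [481.1 328.5] scene ML [250.7  66.5]
16.3 4 top ML [479.8 328. ] scene ML [251.   70.2]
17.3 -4 top ML [483.7 328.8] scene ML [249.3  62.4]
17.3 0 top ML [482.5 328.6] scene ML [249.8  65.9]
17.3 4 top ML [481.1 328.1] scene ML [250.2  69.5]
18.3 -4 top ML [485.  328.9] scene ML [248.4  61.8]
18.3 0 top ML [483.8 328.7] scene ML [249.   65.3]
18.3 4 top ML [482.5 328.2] scene ML [249.3  68.9]
meas top 479.6 326.5 scene 252 71
ML rim [ 0.4392 -0.2413] in pile frame -0.0736 0.0617
plate R [ 0.6323 -0.3046] in pile frame 0.092 -0.0562
plate L [ 0.582  -0.1877] in pile frame 0.0787 0.0704
```

View pics/pile_scene0.png

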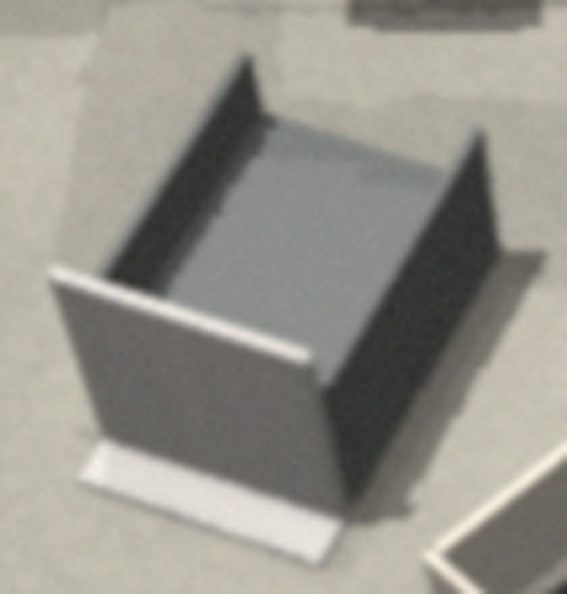

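The clean pile crop shows the mouth rim corners at (246,55) and (481,130) and the plate's top rear corners at (52,270) and (308,358). I'll combine both views.

```bash
python3 - <<'E'
from h import *
import pickle
s=pickle.load(open('scene0.pkl','rb')); t=pickle.load(open('top0.pkl','rb'))
f=lambda u,v:(160+(u+.5)/5.4-.5,95+(v+.5)/5.4-.5)
Q={n:onz(s,*f(*p),z)[:2] for n,p,z in [('MR',(246,55),.094),('ML',(481,130),.094),('PR',(52,272),.124),('PL',(308,361),.124)]}
for k in Q: print(k,Q[k].round(4))
yaw=lambda l,r: np.degrees(np.arctan2(-(l-r)[0],(l-r)[1]))
print('mouth width',np.linalg.norm(Q['ML']-Q['MR']),'yaw',yaw(Q['ML'],Q['MR']),'plate w',np.linalg.norm(Q['PL']-Q['PR']),'yaw',yaw(Q['PL'],Q['PR']))
m=(Q['ML']+Q['MR'])/2; p=(Q['PL']+Q['PR'])/2; d=p-m
print('mouth->plate',np.linalg.norm(d),'(expect .171) yaw',np.degrees(np.arctan2(d[1],d[0])),'centre',m+d/np.linalg.norm(d)*.08, p-d/np.linalg.norm(d)*.091)
# triangulate ML, MR, from both views
g=lambda u,v:(420+(u+.5)/5.7-.5,215+(v+.5)/5.7-.5)
for n,a,b in [('MR',(246,55),(517,443)),('ML',(481,130),(246,537))]:
    o1,d1=ray(s,*f(*a)); o2,d2=ray(t,*g(*b))
    k=np.linalg.lstsq(np.c_[d1,-d2],o2-o1,rcond=None)[0]; print(n,((o1+d1*k[0]+o2+d2*k[1])/2).round(4),np.linalg.norm(o1+d1*k[0]-o2-d2*k[1]).round(4))
E
```

```text
MR [ 0.4722 -0.3542]
ML [ 0.4355 -0.2401]
PR [ 0.6309 -0.3063]
PL [ 0.5945 -0.1885]
mouth width 0.11986494592822387 yaw 17.836839087207515 plate w 0.12333894212418936 yaw 17.172074538005404
mouth->plate 0.16646488404219115 (expect .171) yaw 17.393572678458003 centre [ 0.5301937  -0.27323974] [ 0.52586596 -0.27459544]
MR [ 0.4708 -0.3589  0.0899] 0.0034
ML [ 0.4335 -0.2435  0.09  ] 0.0014
```

The pile centre averages (0.528,-0.276), yaw 17.4. The held scoop sags about 5° with its mouth down and has yawed about -1.3°. I'll correct those, come down to just above the rim and look.

```bash
python3 -m handwheel '[[-1,-0.065,-0.28,0,-0.42,0,-0.12],[-1,-0.065,-0.28,0,-0.42,0,-0.12],[-1,0,0,0.5,0,0,0],[-1,0,0,0.5,0,0,0],[-1,0,0,0.5,0,0,0]]' >o.txt;python3 -m handwheel '[[-1,0,0,0.5,0,0,0],[-1,0,0,0.4,0,0,0],[-1,0,0,0.2,0,0,0],[-1,0,0,0,0,0,0]]'; python3 - <<'E'
from h import *
import pickle
o=get_obs(); b=cam('top'); a=cam('scene'); pickle.dump((a,b,o),open('p6.pkl','wb'))
M=Ro.from_euler('xyz',o['orientation'],degrees=True); g=np.array(o['tool_pos'])+M.apply([0,0,.146]); print('grip top',g)
R=Ro.from_euler('z',17.4,degrees=True)
for n,p in [('ML top',[-.155,.062,0]),('ML bot',[-.155,.062,-.05]),('MR top',[-.155,-.062,0]),('BL top',[.005,.062,0]),('BL bot',[.005,.062,-.05])]: print(n,proj(b,g+R.apply(p)).round(1),proj(a,g+R.apply(p)).round(1))
A=cv2.resize(a['color'][70:180,165:270],None,fx=5,fy=5,interpolation=cv2.INTER_CUBIC)
B=cv2.resize(b['color'][255:340,465:515],None,fx=5,fy=5,interpolation=cv2.INTER_CUBIC)
z=np.zeros((550,250,3),np.uint8); z[:425]=B
cv2.imwrite('pics/g6.png',cv2.cvtColor(cv2.convertScaleAbs(np.hstack([A,z]),alpha=1.7),cv2.COLOR_RGB2BGR))
E
```

```text
clock: 18.15
tool_pos: [0.5704, -0.2623, 0.3092]
orientation: [175.1, -0.0, -71.3]
force: [-0.3, -0.8, -1.9]
opening: 0.01
gripper_force: 30.0
grip top [ 0.55866153 -0.26643971  0.16373774]
ML top [474.5 328.5] [254.1  85.6]
ML bot [469.4 327. ] [255.8 100.3]
MR top [525.5 311.3] [207.9  71. ]
BL top [452.3 261.3] [224.  133.4]
BL bot [447.9 262.1] [226.8 147.4]
```

View pics/g6.png

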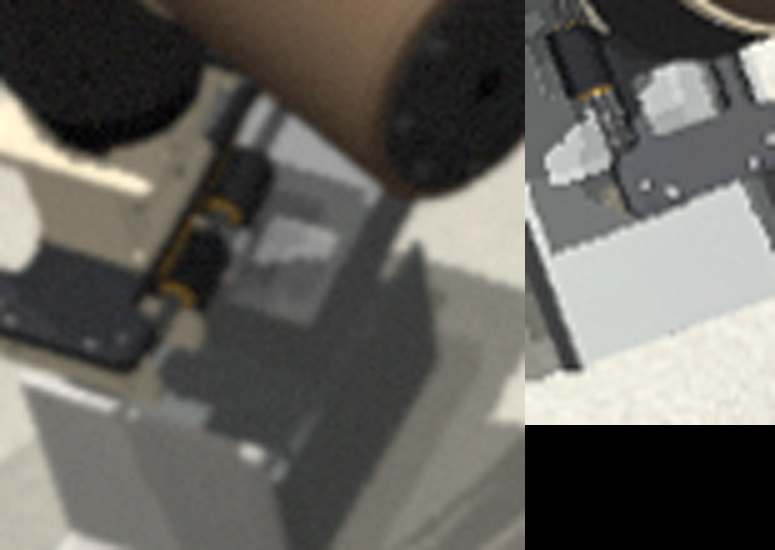

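The held tray lines up with the pile laterally. The top crop puts its mouth-left corner at about (476.6,328.6) and its yaw near the tool's 18.7, so I'll take the yaw correction back and half the tilt. Then I'll lower gently, feeling the force.

```bash
python3 -m handwheel '[[-1,0,0,0.2,0.4,0,0.22],[-1,0,0,0.2,0,0,0],[-1,0,0,0.1,0,0,0],[-1,0,0,0,0,0,0]]';for i in 1 2 3; do python3 -m handwheel '[[-1,0,0,0.07,0,0,0],[-1,0,0,0.07,0,0,0],[-1,0,0,0,0,0,0]]'; python3 -c "
from h import *
print(get_obs()['moment'])"; done
```

```text
clock: 18.75
tool_pos: [0.5698, -0.2625, 0.2968]
orientation: [177.5, -0.1, -72.6]
force: [-0.5, 0.7, -1.1]
opening: 0.0095
gripper_force: 30.0
clock: 19.12
tool_pos: [0.5696, -0.2625, 0.2934]
orientation: [177.5, -0.1, -72.6]
force: [0.4, -0.4, -0.6]
opening: 0.0096
gripper_force: 30.0
[ 0.0889267  -0.15122999 -0.00777019]
clock: 19.5
tool_pos: [0.5697, -0.2628, 0.2901]
orientation: [177.5, -0.2, -72.6]
force: [0.8, -1.6, -2.4]
opening: 0.0097
gripper_force: 30.0
[-0.74310417 -0.60826603  0.07677197]
clock: 19.88
tool_pos: [0.5695, -0.2628, 0.2865]
orientation: [177.5, -0.2, -72.6]
force: [1.7, -3.7, -1.8]
opening: 0.01
gripper_force: 30.0
[-1.3025526  -0.72078206  0.34835323]
```

The pile wall is pushing the tray sideways towards -y with about 4 N, so I'll ease it along +tool x.

```bash
for i in 1 2 3; do python3 -m handwheel '[[-1,0.04,0,0,0,0,0],[-1,0.02,0,0,0,0,0],[-1,0,0,0,0,0,0]]'; python3 -c "
from h import *
print(get_obs()['moment'])"; done
```

```text
clock: 20.25
tool_pos: [0.5696, -0.2639, 0.2862]
orientation: [177.5, -0.1, -72.6]
force: [-0.1, 0.0, -1.4]
opening: 0.0097
gripper_force: 30.0
[ 0.02232573 -0.09110776  0.07094019]
clock: 20.62
tool_pos: [0.5702, -0.2655, 0.2865]
orientation: [177.5, -0.1, -72.6]
force: [0.5, -0.3, -1.9]
opening: 0.0098
gripper_force: 30.0
[ 0.10938719 -0.19806112 -0.01502217]
clock: 21.0
tool_pos: [0.5707, -0.267, 0.2865]
orientation: [177.5, -0.1, -72.6]
force: [-0.4, 1.3, -1.5]
opening: 0.0097
gripper_force: 30.0
[ 0.07271959 -0.11623633 -0.01349397]
```

```bash
for i in 1 2 3 4; do python3 -m handwheel '[[-1,0,0,0.05,0,0,0],[-1,0,0,0,0,0,0]]'; python3 -c "
from h import *
print(get_obs()['moment'])"; done
```

```text
clock: 21.25
tool_pos: [0.5707, -0.267, 0.2857]
orientation: [177.5, -0.2, -72.6]
force: [-0.1, 1.0, 2.6]
opening: 0.0094
gripper_force: 30.0
[0.2816266  0.27345589 0.00787382]
clock: 21.5
tool_pos: [0.5707, -0.267, 0.2856]
orientation: [177.6, -0.2, -72.6]
force: [-3.0, 1.4, 10.6]
opening: 0.0099
gripper_force: 30.0
[ 1.07782055  1.3909047  -0.04685521]
clock: 21.75
tool_pos: [0.5706, -0.267, 0.2855]
orientation: [177.6, -0.2, -72.5]
force: [-5.8, 4.1, 18.3]
opening: 0.0099
gripper_force: 30.0
[ 1.82284392  2.41444723 -0.162027  ]
clock: 22.0
tool_pos: [0.5705, -0.267, 0.2854]
orientation: [177.6, -0.3, -72.5]
force: [-7.7, 6.9, 25.7]
opening: 0.0097
gripper_force: 30.0
[ 2.55717803  3.46099036 -0.15715339]
```

Contact height 0.2857 matches the seated height (the table grasp was at 0.1965–0.198, plus 0.088), so the foot is nested and not perched. I'll ease the press and open a little.

```bash
python3 -m handwheel '[[-1,0,0,-0.08,0,0,0],[-1,0,0,-0.05,0,0,0],[-1,0,0,0,0,0,0]]'; python3 -m handwheel '[[-0.85,0,0,0,0,0,0],[-0.7,0,0,0,0,0,0],[-0.55,0,0,0,0,0,0],[-0.5,0,0,0,0,0,0],[-0.5,0,0,0,0,0,0]]'; python3 -c "
from h import *
print(get_obs()['moment'])
b=cam('top');save(b,'t7.png')"
```

```text
clock: 22.38
tool_pos: [0.5707, -0.2671, 0.2856]
orientation: [177.5, -0.2, -72.6]
force: [-3.0, 0.4, 8.3]
opening: 0.0098
gripper_force: 30.0
clock: 23.0
tool_pos: [0.5706, -0.267, 0.2845]
orientation: [177.5, -0.1, -72.6]
force: [-0.8, 0.8, 0.7]
opening: 0.0218
gripper_force: 0.0
[0.04218767 0.03398948 0.06091557]
```

Released with no load. Now up, close the fingers, step to the inside of the back wall, go down and push it back.

```bash
python3 -m handwheel '[[-0.5,0,0,-0.4,0,0,0],[-0.5,0,0,-0.8,0,0,0],[-0.5,0,0,-0.8,0,0,0],[-0.5,0,0,-0.4,0,0,0]]'; python3 -m handwheel '[[-1,0,0.57,0,0.42,0,0],[-1,0,0.57,0,0,0,0],[-1,0,0.58,0,0,0,0],[-1,0,0,0,0,0,0],[-1,0,0,0,0,0,0]]'; python3 - <<'E'
from h import *
b=cam('top');save(b,'t8.png'); a=cam('scene'); save(a,'s8.png')
E
python3 -m handwheel '[[-1,0,0,0.6,0,0,0],[-1,0,0,0.6,0,0,0],[-1,0,0,0.6,0,0,0],[-1,0,0,0.3,0,0,0],[-1,0,0,0,0,0,0]]'
```

```text
clock: 23.55
tool_pos: [0.5734, -0.2661, 0.3466]
orientation: [177.6, -0.2, -72.6]
force: [0.2, -0.5, 0.2]
opening: 0.0217
gripper_force: 0.0
clock: 24.18
tool_pos: [0.5322, -0.279, 0.3453]
orientation: [-180.0, -0.1, -72.6]
force: [1.2, -0.2, -0.2]
opening: 0.0003
gripper_force: 0.0
clock: 24.9
tool_pos: [0.532, -0.279, 0.2919]
orientation: [180.0, -0.1, -72.6]
force: [0.4, 0.2, 0.6]
opening: 0.0003
gripper_force: 0.0
```

```bash
for i in 1 2; do python3 -m handwheel '[[-1,0,-0.16,0,0,0,0],[-1,0,-0.16,0,0,0,0],[-1,0,-0.16,0,0,0,0],[-1,0,-0.16,0,0,0,0],[-1,0,0,0,0,0,0]]'; done; for i in 1 2 3; do python3 -m handwheel '[[-1,0,-0.08,0,0,0,0],[-1,0,-0.08,0,0,0,0],[-1,0,0,0,0,0,0]]';done
```

```text
clock: 25.52
tool_pos: [0.5477, -0.2742, 0.2929]
orientation: [-179.9, -0.1, -72.6]
force: [-0.7, 0.7, -0.1]
opening: 0.0007
gripper_force: 0.1
clock: 26.15
tool_pos: [0.5631, -0.2693, 0.2927]
orientation: [-179.9, -0.1, -72.6]
force: [0.7, -0.6, 0.0]
opening: 0.0002
gripper_force: 0.0
clock: 26.52
tool_pos: [0.5666, -0.2682, 0.2928]
orientation: [-179.9, -0.1, -72.6]
force: [0.3, 0.2, 0.8]
opening: 0.0007
gripper_force: 0.1
clock: 26.9
tool_pos: [0.5705, -0.267, 0.2928]
orientation: [-179.9, -0.1, -72.6]
force: [0.1, 0.1, 0.2]
opening: 0.0004
gripper_force: 0.0
clock: 27.28
tool_pos: [0.5743, -0.2658, 0.2929]
orientation: [-179.9, -0.1, -72.6]
force: [-0.9, -0.4, 0.8]
opening: 0.0004
gripper_force: 0.1
```

```bash
for i in 1 2 3 4 5; do python3 -m handwheel '[[-1,0,-0.08,0,0,0,0],[-1,0,-0.04,0,0,0,0],[-1,0,0,0,0,0,0]]' | grep -E 'tool|force'; done
```

```text
tool_pos: [0.5771, -0.2649, 0.2929]
force: [0.8, -0.5, -0.1]
gripper_force: 0.2
tool_pos: [0.58, -0.2641, 0.2929]
force: [-0.7, -1.2, 0.2]
gripper_force: 0.2
tool_pos: [0.5826, -0.2633, 0.293]
force: [-3.1, -1.0, 4.4]
gripper_force: 1.8
tool_pos: [0.5846, -0.2627, 0.2931]
force: [-7.5, -2.5, 6.5]
gripper_force: 4.1
tool_pos: [0.5856, -0.2625, 0.2931]
force: [-15.1, -4.4, 11.3]
gripper_force: 8.7
```

The stop is felt at TCP x≈0.584 with about 16 N, which fits the expected seat. I'll back off, rise, swing clear and check numerically against the images.

```bash
python3 -m handwheel '[[-1,0,0.2,0,0,0,0],[-1,0,0.2,0,0,0,0],[-1,0,0,-0.5,0,0,0],[-1,0,0,-1,0,0,0],[-1,0,0,-1,0,0,0]]';python3 -m handwheel '[[-1,0,0,-1,0,0,0],[-1,0,0,-1,0,0,0],[-1,1,0.96,-0.5,0,0,0],[-1,1,0.96,0,0,0,0],[-1,1,0.96,0,0,0,0]]' >o.txt;python3 -m handwheel '[[-1,1,0.96,0,0,0,0],[-1,1,0.96,0,0,0,0],[-1,1,0.96,0,0,0,0],[-1,1,0.96,0,0,0,0],[-1,1,0.96,0,0,0,0]]' >o.txt;python3 -m handwheel '[[-1,1,0.96,0,0,0,0],[-1,1,0.96,0,0,0,0],[-1,0,0,0,0,0,0]]'
cat > chk.py <<'E'
from h import *
from scipy.ndimage import map_coordinates
import sys
c0=np.array([.528,-.276,0]);R=Ro.from_euler('z',17.4,degrees=True)
def edges(s,segs):
    g=cv2.cvtColor(s['color'],cv2.COLOR_RGB2GRAY).astype(float)
    for n,p,q,d in segs:   # scan along d (mm -> m) at points of segment, median profile
        off=np.arange(-.016,.0161,.001); P=[]
        for f in np.linspace(.2,.8,25):
            x=np.array(p)*(1-f)+np.array(q)*f
            P.append([map_coordinates(g,[[proj(s,c0+R.apply(x+o*np.array(d)))[1]],[proj(s,c0+R.apply(x+o*np.array(d)))[0]]],order=1)[0] for o in off])
        m=np.median(P,0); print(n,m.round().astype(int).tolist())
E
python3 - <<'E'
from chk import *
import pickle
b=cam('top'); a=cam('scene'); save(b,'t9.png'); save(a,'s9.png'); pickle.dump((a,b),open('p9.pkl','wb'))
t0=pickle.load(open('top0.pkl','rb')); s0=pickle.load(open('scene0.pkl','rb'))
def segs(z): return [('mouth x',[-.08,-.045,z-.04],[-.08,.045,z-.04],[1,0,0]),('left rim y',[-.07,.062,z],[.05,.062,z],[0,1,0]),('right rim y',[-.07,-.062,z],[.05,-.062,z],[0,1,0])]
for n,s,z in (('old top',t0,.094),('new top',b,.138),('old scene',s0,.094),('new scene',a,.138)):
    print(n); edges(s,segs(z))
E
```

```text
clock: 29.78
tool_pos: [0.5796, -0.264, 0.357]
orientation: [-179.9, -0.2, -72.5]
force: [-0.2, -0.4, 0.8]
opening: 0.0002
gripper_force: 0.0
clock: 31.4
tool_pos: [0.4238, -0.5764, 0.4187]
orientation: [-179.9, -0.2, -72.7]
force: [0.4, 0.3, 0.3]
opening: 0.0011
gripper_force: 0.0
old top
mouth x [112, 112, 112, 112, 111, 112, 112, 112, 112, 112, 113, 112, 107, 97, 91, 89, 90, 92, 95, 96, 96, 96, 96, 96, 96, 96, 97, 97, 97, 97, 98, 100, 102]
left rim y [108, 108, 108, 108, 108, 108, 109, 109, 109, 109, 110, 109, 106, 87, 69, 47, 35, 33, 34, 35, 36, 36, 35, 35, 36, 36, 36, 36, 37, 40, 46, 55, 62]
right rim y [114, 114, 113, 114, 114, 114, 114, 114, 114, 114, 114, 113, 113, 111, 110, 108, 103, 96, 84, 66, 49, 38, 31, 31, 32, 33, 33, 34, 37, 41, 45, 49, 52]
new top
mouth x [71, 72, 73, 72, 72, 74, 74, 74, 74, 74, 74, 75, 75, 75, 75, 74, 71, 68, 66, 64, 63, 63, 63, 63, 63, 63, 64, 63, 63, 63, 63, 63, 63]
left rim y [101, 101, 101, 101, 101, 101, 101, 101, 102, 102, 102, 101, 95, 77, 53, 40, 33, 34, 35, 36, 36, 37, 37, 37, 37, 36, 36, 36, 36, 36, 36, 36, 36]
right rim y [116, 116, 117, 1
[... 342 characters left out ...]
88, 88, 88, 87, 86, 84, 80, 75, 68, 60, 52, 44, 39, 35, 34, 33, 33, 33, 33, 33, 33, 33, 33, 33, 32]
right rim y [107, 107, 107, 107, 106, 106, 106, 106, 106, 106, 106, 106, 106, 105, 104, 102, 99, 96, 91, 85, 78, 69, 61, 52, 45, 40, 36, 34, 33, 33, 33, 32, 32]
new scene
mouth x [56, 56, 56, 56, 56, 56, 56, 56, 56, 56, 56, 56, 56, 56, 56, 55, 55, 55, 55, 55, 55, 54, 54, 54, 54, 54, 54, 54, 54, 54, 54, 54, 54]
left rim y [83, 83, 83, 83, 83, 83, 83, 83, 83, 82, 82, 82, 81, 79, 75, 70, 63, 55, 48, 42, 37, 35, 34, 34, 33, 34, 34, 34, 34, 34, 34, 34, 34]
right rim y [95, 94, 94, 94, 95, 95, 95, 95, 95, 95, 95, 95, 95, 94, 93, 92, 90, 88, 84, 79, 73, 65, 57, 49, 42, 38, 35, 34, 33, 33, 33, 33, 34]
```

The rim edges of the seated tray coincide with the pile's to about 0.5 mm in both views (height and sideways), and the mouth is 1–4 mm past, consistent with the stop. One last check covers tilt front to back, and the blocks and bin.

```bash
python3 - <<'E'
from chk import *
import pickle
a,b=pickle.load(open('p9.pkl','rb')); t0=pickle.load(open('top0.pkl','rb')); s0=pickle.load(open('scene0.pkl','rb'))
for n,s,z in (('old scene',s0,.094),('new scene',a,.138),('old top',t0,.094),('new top',b,.138)):
    print(n); edges(s,[('front L',[-.085,.062,z],[-.045,.062,z],[0,1,0]),('back L',[.0,.062,z],[.06,.062,z],[0,1,0])])
# bin: blocks as dark blobs inside; bin edges shift by phase correlation free compare
for n,s in (('old',t0),('new',b)):
    g=cv2.cvtColor(s['color'],cv2.COLOR_RGB2GRAY)
    m=(g<50).astype(np.uint8); k,l,st,ce=cv2.connectedComponentsWithStats(m[232:318,325:402])
    print(n,[(st[i,4],(ce[i]+[325,232]).round(0).tolist(),onz(s,*(ce[i]+[325,232]),.029)[:2].round(3).tolist()) for i in range(1,k) if st[i,4]>40])
    w=(g>160).astype(np.uint8); ys,xs=np.nonzero(w[220:330,310:415]); print('bin bbox',xs.min()+310,xs.max()+310,ys.min()+220,ys.max()+220)
E
```

```text
old scene
front L [106, 106, 106, 106, 106, 106, 106, 105, 104, 103, 100, 97, 92, 88, 81, 74, 66, 58, 50, 45, 41, 45, 50, 57, 67, 77, 86, 93, 101, 103, 105, 106, 106]
back L [88, 88, 88, 88, 88, 88, 88, 88, 89, 89, 89, 88, 87, 85, 82, 78, 71, 63, 54, 47, 41, 36, 34, 33, 33, 33, 34, 34, 33, 33, 32, 33, 33]
new scene
front L [56, 57, 57, 57, 57, 57, 58, 59, 61, 64, 67, 70, 72, 73, 71, 67, 61, 54, 47, 42, 39, 39, 40, 43, 46, 49, 51, 53, 54, 54, 55, 55, 55]
back L [83, 83, 83, 83, 83, 83, 83, 83, 83, 83, 83, 83, 82, 80, 77, 72, 65, 57, 50, 44, 39, 36, 34, 34, 33, 34, 34, 34, 34, 34, 34, 34, 34]
old top
front L [103, 103, 104, 106, 106, 106, 107, 107, 108, 108, 110, 108, 101, 78, 54, 38, 32, 33, 34, 34, 35, 35, 35, 35, 35, 35, 35, 35, 37, 41, 49, 58, 65]
back L [109, 109, 109, 109, 109, 109, 109, 109, 110, 110, 111, 109, 105, 93, 74, 51, 38, 33, 35, 36, 36, 36, 36, 36, 36, 36, 36, 37, 38, 41, 47, 53, 61]
new top
front L [99, 99, 99, 99, 99, 99, 99, 99, 100, 101, 101, 99, 86, 66, 48, 36, 34, 34, 35, 35, 35, 36, 37, 37, 36, 35, 35, 36, 36, 36, 36, 36, 36]
back L [102, 102, 102, 102, 102, 102, 102, 102, 103, 103, 104, 103, 100, 88, 70, 48, 36, 34, 35, 36, 36, 37, 37, 37, 37, 37, 37, 37, 37, 37, 37, 37, 37]
old []
bin bbox 325 405 228 320
new []
bin bbox 325 405 228 319
```

```bash
python3 - <<'E'
from h import *
import pickle
a,b=pickle.load(open('p9.pkl','rb')); t0=pickle.load(open('top0.pkl','rb'))
for n,s in (('old',t0),('new',b)):
    g=cv2.cvtColor(s['color'],cv2.COLOR_RGB2GRAY)[236:314,333:398]; m=(g<85).astype(np.uint8)
    k,l,st,ce=cv2.connectedComponentsWithStats(m); print(n,g.min(),m.sum(),[(int(st[i,4]),st[i,:4].tolist()) for i in range(1,k) if st[i,4]>40])
o=get_obs(); print(o['clock'],o['qvel'].round(1))
E
```

```text
old 35 586 [(238, [7, 11, 17, 26]), (253, [43, 13, 16, 25]), (73, [61, 41, 4, 37])]
new 34 1472 [(239, [7, 11, 17, 26]), (249, [43, 13, 16, 25]), (891, [13, 37, 39, 30]), (70, [61, 41, 4, 37])]
31.5 [ 1.  -0.5 -0.6  0.  -0.  -0. ]
```

```bash
python3 -c "
from plant import *
print(close_job())"
```

```text
the job is handed in; nothing more can be done
None
```

I handed the job in at about 31.5 s: all five blocks are in the aluminium tray, which has not moved, and the emptied scoop tray sits nested, level and against its back stop on the pile, all by my own image and force checks (no verdict came back).

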